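Set the contact grill and hold its top plate over the cheese toast

TASK

The cheese toast on the contact grill should now brown from above without being pressed: with the top plate still down, turn the thermostat dial on the grill's left to its two-dot mark, then raise the top plate by its front handle to 30 degrees from closed. The plate falls shut by itself, so finish with the gripper still holding the handle and the plate steady at that angle. Leave the other things on the worktop where they stand.

Things in the scene. Friction and masses are not known exactly. Their poses are not given: they have to be found in the camera images.
- grill: electric contact grill, fixed: black housing, hinged steel top plate on its right part, control pod on its left. Origin on the worktop under the middle of the lower plate; x from front to back, y to its left, z up. In mm: housing x -105..105, y -85..175; closed top plate x -99..86, y -75..75, z 70..106; pod y 87..167, top z 61, dial at x -35, y 127. A cheese toast lies under the top plate.
- dial (a joint): thermostat dial's angle in rad about the vertical, growing clockwise seen from above, 0 to 2.618. Marks on the pod round it: ring (off) at 0, one dot 0.873, two dots 1.745, three dots 2.618. It stays where left (friction 0.04 N m). At value q its pointer looks in the direction 1.309 - q rad, counted counter-clockwise from the grill's +x.
- dial_grip (a point): on the dial's axis at grip height, 80 mm over the worktop. The dial: round skirt 44 mm wide, its top 66 mm over the worktop, and on it an upright bar 36 mm long, 12 mm wide, up to 90 mm; pinch the bar across its width. Site x along the bar to its pointer end (white line), y across it, z up.
- lid (a joint): opening angle of the top plate in rad: 0 = closed and level, grows as its front goes up, 0.524 = 30 degrees; 0 to 1.7. Hinged at the back, almost no friction; weighs about 0.8 kg and falls shut when let go (about 4 N at the handle).
- top_plate: the grill's hinged steel top plate with its handle; origin in the middle of its hinge axis, x to the back, y along the axis; closed, it lies level and its axes are those of the grill. A wall cabinet hangs over the pots on its right, underside 0.64 m over the worktop: swing the arm in clear of it
- lid_hinge (a point): middle of the top plate's hinge axis, 92 mm behind the grill's origin (its +x), 72 mm over the worktop; the axis runs along the grill's y
- lid_handle (a point): middle of the top plate's handle, a round steel bar 18 mm thick, 116 mm long across the front, on two thin black arms 52 mm either side of its middle that run back to the plate. Site y along it. Closed: 147 mm ahead of the grill's origin, 92 mm over the worktop, free below, 39 mm clear to the plate's front edge; 239 mm ahead of and 20 mm above the hinge axis; turns with the plate.
- pepper: pepper shaker, white glass with a grey metal cap, 44 mm wide, 90 mm tall; loose bystander, origin under its middle
- spice: spice jar with a cap, 45 mm wide, 106 mm tall; loose bystander, origin under its middle
- lime: lime, 55x44x43 mm; loose bystander, origin under its middle
- garlic: garlic bulb, 50 mm; loose bystander, origin under its middle
- milk_jar: clear jar with a screw lid, 88 mm wide, 130 mm tall; loose bystander, origin under its middle
- lighter: gas lighter lying flat, 24x79x13 mm; loose bystander, origin under its middle
- soy_bottle: tall narrow sauce bottle, 56 mm wide, 214 mm tall; loose bystander, origin under its middle

How it is judged:
By the outcome, as a careful person would: the job done as asked, in the order asked, and still so for the second after the job is handed in, while the arm keeps its last pose, push and grip.
It also fails if it takes over 53 s, if anything falls off the work surface, if the arm or the gripper's body presses on something with over 40 N, if the wrist force passes 120 N, or if a joint passes its speed limit or range.

ROBOT

A 6-joint arm with a two-finger parallel gripper is mounted at the origin on a cart in front of the work surface, level with it; the furniture and walls round the work are solid. World frame = base frame: x ahead of the robot, y to its left, z up, the work surface at z = 0. Lengths are in mm, angles in rad, forces in N, time in s.
With the tool pointing down it reaches from about 350 to 775 mm from the base axis. Payload 7.3 kg.
Tool frame: the origin (TCP) lies between the finger pads, 19 mm behind the fingertips; this is the grasp point; z points along the fingers, y is the line along which they close (so a half turn about z gives the same grasp; the last joint's range is limited). The gripper opens to 92 mm and grips with 3 to 60 N. Pads are 19 mm wide; open, the fingers measure 130 mm over their backs; the gripper's body (75 mm by 190 mm) begins 47 mm behind the grasp point.
Start: joints at [-1.344, 0.342, 1.524, -0, 1.275, -0.146], TCP at [191.241, -488.948, 245.541] pointing down, gripper open.
Joint ranges: [-2.53, 2.53], [-0.77, 2.02], [0.04, 2.7], [-1, 4.14], [0.28, 2.66], [-3.11, 3.11]. Speed limits (rad/s): [2.57, 2.57, 3.14, 3.14, 3.14, 3.14].

INTERFACE

Orientations are given as [roll, pitch, yaw] about the fixed x, y, z axes, in that order (R = Rz(yaw) Ry(pitch) Rx(roll)).
In Python, from plant import readout, viewer, order gives the robot as it stands.
- The arm moves only by the shell command python3 -m creep 'ROWS'. ROWS is text: rows parted by semicolons, each of 7 numbers parted by spaces: the shift along the world's x, y, z in m, then the turn, a rotation vector about the world's x, y, z in rad, then the opening in per cent of the stroke, from 0 (shut) to 100 (fully open). A call has 1 to 8 rows; each row shifts and turns the commanded pose from where the row before left it; what a row does not reach is not made up. A row lasts 1/12 s, in which the tool goes at most 41.7 mm and 7.16 degrees, less where a joint would pass 70% of its speed; a pose out of reach is approached as far as the arm can. A call is refused whole if a number of a shift passes 0.0417 or a number of a turn 0.125, either way. A call with a gripper value outside its range is refused whole. The fingers move at their own pace and stop on an object; the grip force is fixed at half the most. Time passes only in rows, so rows that do not move let the fingers close. It gives the time, the measured TCP pose, the force, the opening and the grip force at its end, in the units of the state.
- readout.get_obs(): the state, without advancing time (a new reading comes with each control period).
- viewer.capture(name): name is "scene" or "top"; returns the picture (420x560x3 uint8, red, green, blue); there is no depth.
- viewer.camera_info(name): a dict with "fx", "fy", "cx", "cy" (pixels), "origin" and "rotation" of the camera in the world. Camera axes: x right, y up, looking along -z (the intrinsics and any distortion apply to the point x, -y, -z); pixel columns grow to the right and rows downward; lengths in mm; the calibration is good to about 2 mm. A picture is of the moment at which its call begins. camera_info takes no time and is no camera call.
- order.close_job(): hands the job in; it is judged then, once.
The state is a dict: "time": time; "joint_positions": joint angles; "dq": joint speeds; "tau": joint torques, N m; "tool_pos": TCP position; "tcp_rot": TCP orientation; "contact_force": force on the tool from outside, world axes, zero at the start; "moment": the same for the moment, N m; "grip_width": finger opening in mm; "finger_force": force on a finger pad.
Only numpy, scipy, OpenCV 4.12 (cv2) and the standard library are available. Lean on these libraries where they do the work, as an engineer would, in place of code of your own. Each camera call takes 0.05 s, during which the arm holds its last target. There are 200 camera calls.

## Working session

There is one attempt and no reset: what is moved stays moved. The work goes in short steps, Python scripts to look and compute and a shell command to move; the robot and the scene stay as the last step left them, time stands still between calls to the robot, and variables do not carry over. Pictures are saved under pics/ and viewed, at most 10 in all, crops included, and the job is handed in when it is done.

```bash
mkdir -p pics; python3 - <<'E'
from plant import readout, viewer
import cv2
for n in("scene","top"):
    cv2.imwrite(f"pics/{n}0.png",cv2.cvtColor(viewer.capture(n),cv2.COLOR_RGB2BGR)); print(viewer.camera_info(n))
print(readout.get_obs())
E
```

```text
{'fx': 531.0168354736347, 'fy': 531.0168354736347, 'cx': 271.99112864998597, 'cy': 214.148267883873, 'origin': array([-567.68638791,  -67.62582193, 1247.01391511]), 'rotation': array([ 0.7846869 ,  0.01852295, -1.51171008])}
{'fx': 476.01522618793706, 'fy': 476.01522618793706, 'cx': 286.9044375452792, 'cy': 213.80636442493747, 'origin': array([ 295.14091209,   37.24056037, 1367.73488351]), 'rotation': array([ 0.21705105, -0.0043913 , -1.47143277])}
{'time': 0.1, 'joint_positions': array([-1.34402247e+00,  3.42635177e-01,  1.52493031e+00, -1.06923530e-05,
        1.27542423e+00, -1.46017191e-01]), 'dq': array([ 0.00098012,  0.0007444 , -0.00312851, -0.00016427,  0.00072116,
        0.00056218]), 'tau': array([ 1.23584363e-03, -4.32002842e+01, -2.44695765e+01,  7.19267805e-02,
        5.26318874e-02, -5.70575651e-05]), 'tool_pos': array([ 191.14346505, -488.59194539,  244.92064982]), 'tcp_rot': array([-3.14020897e+00, -1.93155332e-04,  3.72794032e-01]), 'contact_force': array([ 0.40173348, -0.81989151, -0.42866813]), 'moment': array([ 0.02056037, -0.00885168,  0.04594465]), 'finger_force': 0.0, 'grip_width': 91.8402887193178}
```

View pics/top0.png

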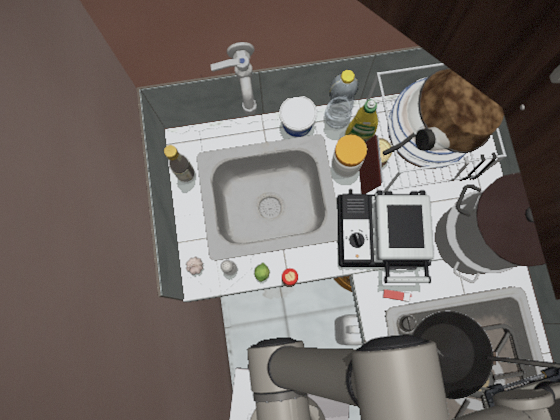

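View pics/scene0.png

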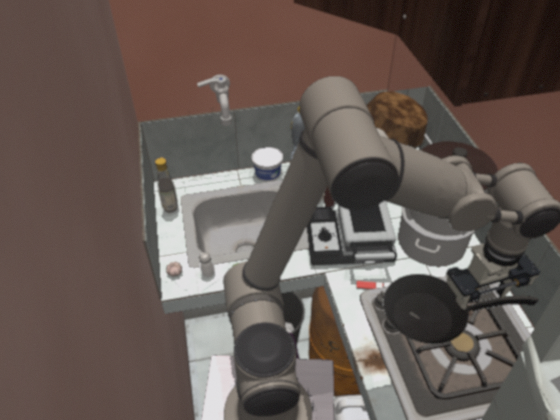

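The top view shows the grill at about (340..435, 190..285), with the dial near (357,240), the handle near (407,279) and the lighter at (397,295). I'll enlarge the grill to get exact points.

```bash
python3 - <<'E'
import cv2
im=cv2.imread("pics/top0.png")[180:305,325:455]
cv2.imwrite("pics/crop0.png",cv2.resize(im,None,fx=6,fy=4.8*6/4.8 if 0 else 4.8,interpolation=cv2.INTER_CUBIC))
im=cv2.imread("pics/scene0.png")[190:300,295:415]
cv2.imwrite("pics/crop1.png",cv2.resize(im,None,fx=5,fy=5,interpolation=cv2.INTER_CUBIC))
E
```

```text
(no output)
```

View pics/crop0.png

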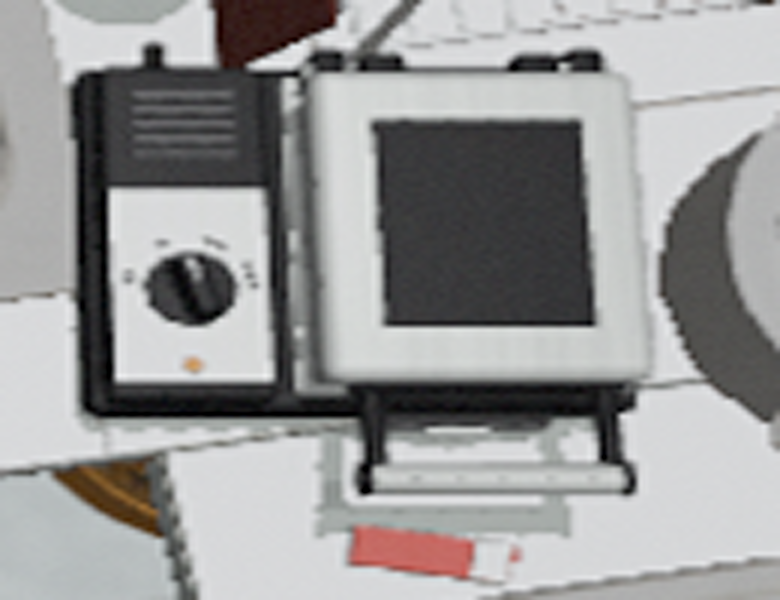

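View pics/crop1.png

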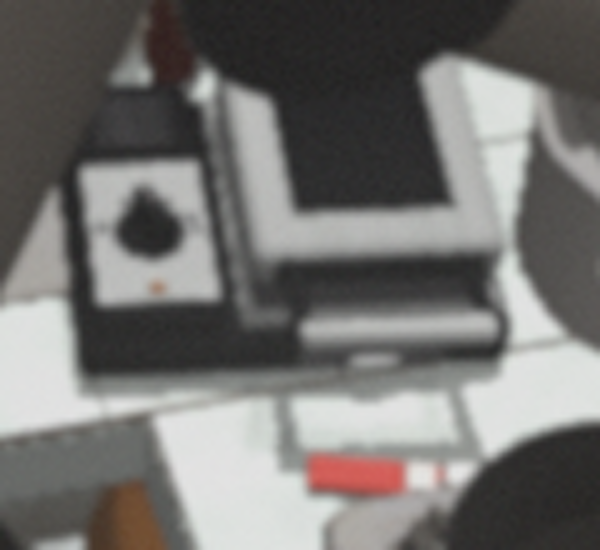

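```bash
cat > h.py <<'E'
import numpy as np
from scipy.spatial.transform import Rotation as R
from plant import viewer
def proj(n,P):
    c=viewer.camera_info(n); p=(np.atleast_2d(P)-c["origin"])@R.from_euler("xyz",c["rotation"]).as_matrix()
    return np.c_[c["cx"]+c["fx"]*p[:,0]/-p[:,2], c["cy"]-c["fy"]*p[:,1]/-p[:,2]]
def ray(n,uv,z):
    c=viewer.camera_info(n); d=R.from_euler("xyz",c["rotation"]).as_matrix()@[(uv[0]-c["cx"])/c["fx"],-(uv[1]-c["cy"])/c["fy"],-1]
    return c["origin"]+d*(z-c["origin"][2])/d[2]
def world(g,P):
    P=np.atleast_2d(np.array(P,float)); return R.from_euler("z",g[2]).apply(P)+[g[0],g[1],0]
E
python3 - <<'E'
from h import *
from scipy.optimize import least_squares
t=lambda u,v:(325+(u+.5)/6-.5,180+(v+.5)/4.8-.5)
s=lambda u,v:(295+(u+.5)/5-.5,190+(v+.5)/5-.5)
top=[((-147,58,92),t(359,478)),((-147,-58,92),t(634,478)),((-35,127,66),t(191,290)),
     ((86,75,106),t(304,72)),((86,-75,106),t(630,72)),((-99,-75,106),t(652,380))]
sc=[((-147,52,92),s(300,330)),((-147,-52,92),s(499,328)),((-35,127,66),s(150,232)),((-99,-75,106),s(499,250)),((-99,75,106),s(255,258))]
def res(g,tt,ss):
    r=[]
    for n,L in(("top",tt),("scene",ss)):
        if L: r.append(proj(n,world(g,[a for a,b in L]))-[b for a,b in L])
    return np.vstack(r).ravel()
for tt,ss in((top,[]),([],sc),(top,sc)):
    f=least_squares(res,[600,-150,0],args=(tt,ss),loss="soft_l1"); print(f.x.round(4)); print(res(f.x,tt,ss).reshape(-1,2).round(1).tolist())
g=f.x; np.save("g.npy",g)
print("dial,handle,hinge",world(g,[(-35,127,80),(-147,0,92),(92,0,72)]).round(1))
print("lighter",ray("top",t(430,552),8).round(0))
for q in(0,.873,1.745,2.618):
  a=1.309-q; print(q,((proj("top",world(g,[(-35+28*np.cos(a),127+28*np.sin(a),61)]))-[324.5,179.5])*[6,4.8]).round())
for q in np.arange(0,1.6,.2):
  a=1.309-q; print(q.round(1),((proj("top",world(g,[(-35+16*np.cos(a),127+16*np.sin(a),90)]))-[324.5,179.5])*[6,4.8]).round())
E
```

```text
[ 575.4407 -259.7734   37.8108]
[[0.6, 0.5], [-1.8, -0.0], [-0.5, 0.0], [-0.2, -0.8], [0.1, -1.3], [1.8, 1.7]]
[ 572.8487 -261.6679   37.7987]
[[0.8, 1.3], [-2.5, 0.1], [-0.4, -0.8], [2.8, -0.5], [-0.3, 0.1]]
[ 593.9142 -164.9869   38.3094]
[[-5.3, -6.6], [-14.6, -27.7], [-21.8, 10.1], [-45.2, 5.9], [-52.8, -19.8], [-20.5, -26.5], [-5.9, -4.9], [-17.4, -18.9], [-19.8, 6.7], [-21.2, -19.5], [-13.1, -1.0]]
dial,handle,hinge [[ 492.4  -81.    80. ]
 [ 473.5 -249.2   92. ]
 [ 669.3 -112.3   72. ]]
lighter [ 393. -269.    8.]
0 [[  1. 352.]]
0.873 [[ 10. 312.]]
1.745 [[ 54. 293.]]
2.618 [[102. 307.]]
0.0 [[ 32. 340.]]
0.2 [[ 31. 335.]]
0.4 [[ 31. 329.]]
0.6 [[ 33. 324.]]
0.8 [[ 36. 318.]]
1.0 [[ 40. 314.]]
1.2 [[ 45. 310.]]
1.4 [[ 51. 308.]]
```

```bash
python3 - <<'E'
from h import *
from scipy.optimize import least_squares
t=lambda u,v:(325+(u+.5)/6-.5,180+(v+.5)/4.8-.5)
s=lambda u,v:(295+(u+.5)/5-.5,190+(v+.5)/5-.5)
def res(p):
    g=p[:3]; h,i,j,k=p[3:]
    L=[("top",(-147,h,92),t(359,478)),("top",(-147,-h,92),t(634,478)),("top",(-35,127,66),t(191,290)),
     ("top",(86-i,75-i,106),t(304,72)),("top",(86-i,-75+i,106),t(630,72)),("top",(-99+i,-75+i,106),t(652,380)),
     ("scene",(-147,k,92),s(300,330)),("scene",(-147,-k,92),s(499,328)),("scene",(-35,127,66),s(150,232)),
     ("scene",(-99+j,-75+j,106),s(499,250)),("scene",(-99+j,75-j,106),s(255,258))]
    return np.array([proj(n,world(g,[a]))[0]-b for n,a,b in L]).ravel()
f=least_squares(res,[575,-260,.11,58,0,0,52],x_scale=[10,10,.05,5,5,5,5],loss="soft_l1"); print(f.x.round(4)); print(res(f.x).reshape(-1,2).round(1).tolist())
g=f.x[:3]; np.save("g.npy",g)
print("dial,handle,hinge",world(g,[(-35,127,80),(-147,0,92),(92,0,72)]).round(1))
for q in(0,.873,1.745,2.618):
  a=1.309-q; print(q,((proj("top",world(g,[(-35+28*np.cos(a),127+28*np.sin(a),61)]))[0]-[324.5,179.5])*[6,4.8]).round())
for q in np.arange(0,1.6,.2):
  a=1.309-q; print(q.round(1),*[((proj("top",world(g,[(-35+r*np.cos(a),127+r*np.sin(a),90)]))[0]-[324.5,179.5])*[6,4.8]).round() for r in(16,-16)])
E
```

```text
Traceback (most recent call last):
  File "h.py", line 5, in proj
    c=viewer.camera_info(n); p=(np.atleast_2d(P)-c["origin"])@R.from_euler("xyz",c["rotation"]).as_matrix()
ValueError: time passes only in moves, steps and waits
```

```bash
python3 - <<'E'
import cv2
im=cv2.imread("pics/top0.png")[220:260,335:380]
cv2.imwrite("pics/crop2.png",cv2.resize(im,None,fx=14,fy=14,interpolation=cv2.INTER_CUBIC))
E
```

```text
(no output)
```

View pics/crop2.png

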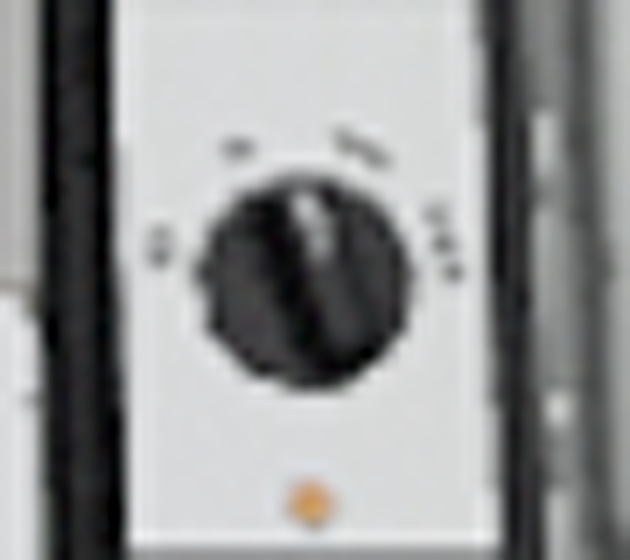

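```bash
sed -i 's/^from plant import viewer/from plant import viewer\nfrom functools import lru_cache\n_ci=lru_cache(viewer.camera_info)/; s/c=viewer.camera_info(n)/c=_ci(n)/' h.py
python3 - <<'E'
from h import *
from scipy.optimize import least_squares
t=lambda u,v:(325+(u+.5)/6-.5,180+(v+.5)/4.8-.5)
s=lambda u,v:(295+(u+.5)/5-.5,190+(v+.5)/5-.5)
d=lambda u,v:(335+(u+.5)/14-.5,220+(v+.5)/14-.5)
def res(p):
    g=p[:3]; h,i,j,k=p[3:]
    L=[("top",(-147,h,92),t(359,478)),("top",(-147,-h,92),t(634,478)),("top",(-35,127,66),d(303,282)),
     ("top",(86-i,75-i,106),t(304,72)),("top",(86-i,-75+i,106),t(630,72)),("top",(-99+i,-75+i,106),t(652,380)),
     ("scene",(-147,k,92),s(300,330)),("scene",(-147,-k,92),s(499,328)),("scene",(-35,127,66),s(150,232)),
     ("scene",(-99+j,-75+j,106),s(499,250)),("scene",(-99+j,75-j,106),s(255,258))]
    return np.array([proj(n,world(g,[a]))[0]-b for n,a,b in L]).ravel()
f=least_squares(res,[575,-260,.11,58,0,0,52],x_scale=[10,10,.05,5,5,5,5],loss="soft_l1"); print(f.x.round(4)); print(res(f.x).reshape(-1,2).round(1).tolist())
g=f.x[:3]; np.save("g.npy",g)
print("dial,handle,hinge",world(g,[(-35,127,80),(-147,0,92),(92,0,72)]).round(1).tolist())
P=lambda x,y,z:((proj("top",world(g,[(x,y,z)]))[0]-[334.5,219.5])*14).round().tolist()
for q in(0,.873,1.745,2.618):
  a=1.309-q; print(q,P(-35+30*np.cos(a),127+30*np.sin(a),61))
for q in np.arange(.6,1.6,.1):
  a=1.309-q; print(q.round(1),*[P(-35+r*np.cos(a),127+r*np.sin(a),90) for r in(18,2,-18)])
E
```

```text
[ 5.753898e+02 -2.604959e+02  1.133000e-01  6.121200e+01  2.881700e+00
  1.050900e+00  5.671140e+01]
[[-0.2, 0.6], [-0.2, -0.0], [0.0, 0.5], [1.1, 0.3], [-0.7, -0.3], [0.9, 0.7], [-0.6, 0.8], [-0.7, -0.9], [-0.6, -1.0], [2.2, -1.7], [0.1, -0.6]]
dial,handle,hinge [[526.3, -138.3, 80.0], [429.3, -277.1, 92.0], [666.8, -250.1, 72.0]]
0 [153.0, 256.0]
0.873 [231.0, 159.0]
1.745 [357.0, 158.0]
2.618 [444.0, 253.0]
0.6 [259.0, 201.0] [315.0, 262.0] [386.0, 338.0]
0.7 [266.0, 195.0] [316.0, 261.0] [379.0, 344.0]
0.8 [273.0, 190.0] [317.0, 260.0] [371.0, 349.0]
0.9 [281.0, 186.0] [317.0, 260.0] [363.0, 353.0]
1.0 [290.0, 183.0] [318.0, 260.0] [354.0, 356.0]
1.1 [299.0, 180.0] [319.0, 259.0] [345.0, 359.0]
1.2 [308.0, 179.0] [320.0, 259.0] [336.0, 360.0]
1.3 [317.0, 178.0] [321.0, 259.0] [327.0, 361.0]
1.4 [326.0, 178.0] [322.0, 259.0] [318.0, 361.0]
1.5 [335.0, 179.0] [323.0, 259.0] [309.0, 360.0]
```

The dial reads about q = 1.05, so the bar lies at about 0.37 rad in the world and the start yaw already matches it. I'll move above the dial at the current height, with the gripper partly closed.

```bash
python3 -m creep '0.012 0.012 0 0 0 0 45;0.024 0.025 0 0 0 0 45;0.024 0.025 0 0 0 0 45;0.024 0.025 0 0 0 0 45;0.024 0.025 0 0 0 0 45;0.024 0.025 0 0 0 0 45;0.024 0.025 0 0 0 0 45;0.024 0.025 0 0 0 0 45'; python3 -m creep '0.024 0.025 0 0 0 0 45;0.024 0.025 0 0 0 0 45;0.024 0.025 0 0 0 0 45;0.024 0.025 0 0 0 0 45;0.024 0.025 0 0 0 0 45;0.024 0.025 0 0 0 0 45;0.012 0.012 0 0 0 0 45;0 0 0 0 0 0 45'
```

```text
time: 0.77
tool_pos: [372.0, -300.4, 245.3]
tcp_rot: [-3.141, 0.0, 0.373]
contact_force: [0.3, -0.6, 0.4]
grip_width: 43.9
finger_force: 0.0
time: 1.43
tool_pos: [529.0, -137.1, 244.9]
tcp_rot: [-3.141, -0.0, 0.377]
contact_force: [-0.5, -0.2, 0.4]
grip_width: 41.1
finger_force: 0.0
```

```bash
python3 -m creep '-0.001 -0.0005 -0.03 0 0 0 45;-0.001 -0.0005 -0.03 0 0 0 45;-0.0005 0 -0.03 0 0 0 45;0 0 -0.025 0 0 0 45;0 0 -0.02 0 0 0 45;0 0 -0.01 0 0 0 45;0 0 0 0 0 0 45;0 0 0 0 0 0 45'; python3 - <<'E'
from plant import viewer
import cv2
im=cv2.cvtColor(viewer.capture("scene"),cv2.COLOR_RGB2BGR)[170:290,270:430]
cv2.imwrite("pics/s1.png",cv2.resize(im,None,fx=5,fy=5,interpolation=cv2.INTER_CUBIC))
E
```

```text
time: 2.1
tool_pos: [524.6, -141.4, 100.8]
tcp_rot: [-3.142, 0.0, 0.372]
contact_force: [-0.2, -0.1, 1.4]
grip_width: 41.3
finger_force: 0.0
```

View pics/s1.png

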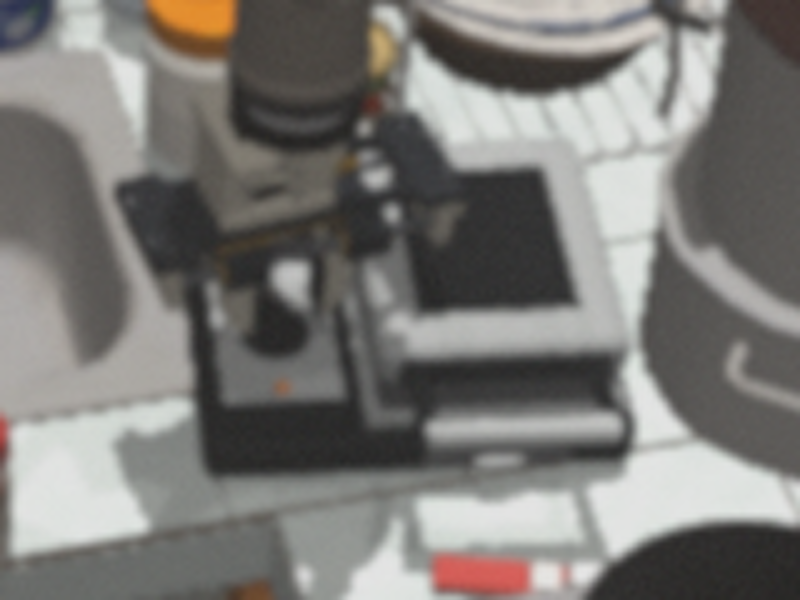

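The fingers straddle the dial, seen at about (280,325) in the crop. I'll correct by about 3 mm, descend to z ≈ 88 and close.

```bash
python3 -m creep '0.002 0.003 -0.006 0 0 0 45;0 0 -0.006 0 0 0 45;0 0 0 0 0 0 30;0 0 0 0 0 0 20;0 0 0 0 0 0 14;0 0 0 0 0 0 0;0 0 0 0 0 0 0;0 0 0 0 0 0 0'; python3 -m creep '0 0 0 0 0 0 0;0 0 0 0 0 0 0;0 0 0 0 0 0 0'
```

```text
time: 2.82
tool_pos: [527.0, -139.3, 88.8]
tcp_rot: [3.139, 0.0, 0.373]
contact_force: [-0.8, -5.7, -2.1]
grip_width: 11.7
finger_force: 30.0
time: 3.07
tool_pos: [527.0, -139.3, 88.8]
tcp_rot: [3.139, -0.0, 0.373]
contact_force: [-0.4, -5.0, -1.5]
grip_width: 11.7
finger_force: 30.0
```

```bash
python3 -m creep '0 0 0 0 0 -0.1 0;0 0 0 0 0 -0.1 0;0 0 0 0 0 -0.1 0;0 0 0 0 0 -0.1 0;0 0 0 0 0 -0.1 0;0 0 0 0 0 -0.1 0;0 0 0 0 0 -0.096 0;0 0 0 0 0 0 0'; python3 -m creep '0 0 0 0 0 0 0;0 0 0 0 0 0 0;0 0 0 0 0 0 0'; python3 - <<'E'
from plant import readout
print(readout.get_obs()['moment'])
E
```

```text
time: 3.73
tool_pos: [527.0, -139.0, 88.8]
tcp_rot: [3.14, -0.001, -0.327]
contact_force: [0.2, -5.8, -1.2]
grip_width: 11.8
finger_force: 30.0
time: 3.98
tool_pos: [527.0, -139.0, 88.8]
tcp_rot: [3.14, -0.001, -0.32]
contact_force: [-0.7, -6.4, -0.3]
grip_width: 12.2
finger_force: 30.0
[-0.87218482  0.07162729 -0.0161106 ]
```

Gripped and turned to yaw -0.32. I'll release, rise, move away and check the dial.

```bash
python3 -m creep '0 0 0 0 0 0 20;0 0 0 0 0 0 40;0 0 0 0 0 0 40;0 0 0.01 0 0 0 40;0 0 0.025 0 0 0 40;0 0 0.03 0 0 0 40;0 0 0.03 0 0 0 40;0 0 0.02 0 0 0 40'; python3 -m creep '-0.01 -0.014 0 0 0 -0.1 40;-0.016 -0.024 0 0 0 -0.1 40;-0.018 -0.026 0 0 0 -0.1 40;-0.018 -0.026 0 0 0 -0.1 40;-0.018 -0.026 0 0 0 -0.1 40;-0.012 -0.015 0 0 0 -0.1 40;-0.005 -0.007 0 0 0 -0.1 40;0 0 0 0 0 -0.1 40';  python3 -m creep '0 0 0 0 0 -0.1 40;0 0 0 0 0 -0.1 40;0 0 0 0 0 -0.1 40;0 0 0 0 0 -0.035 40;0 0 0 0 0 0 40;0 0 0 0 0 0 40'
python3 - <<'E'
from plant import viewer,readout
import cv2
im=cv2.cvtColor(viewer.capture("top"),cv2.COLOR_RGB2BGR); cv2.imwrite("pics/top2.png",im)
a=cv2.resize(im[220:260,335:380],None,fx=10,fy=10,interpolation=cv2.INTER_CUBIC)
b=cv2.resize(im[180:305,325:455],None,fx=2.7,fy=3.2,interpolation=cv2.INTER_CUBIC)
cv2.imwrite("pics/c2.png",cv2.hconcat([a,b[:400]]))
print(readout.get_obs()['joint_positions'].round(2),readout.get_obs()['contact_force'].round(1))
E
```

```text
time: 4.65
tool_pos: [527.5, -137.9, 207.2]
tcp_rot: [3.141, -0.004, -0.322]
contact_force: [-0.1, -0.2, -0.2]
grip_width: 36.4
finger_force: 0.0
time: 5.32
tool_pos: [428.6, -277.5, 204.4]
tcp_rot: [3.142, -0.001, -1.13]
contact_force: [0.3, 0.1, -0.0]
grip_width: 36.4
finger_force: 0.0
time: 5.82
tool_pos: [429.8, -275.8, 204.1]
tcp_rot: [-3.141, -0.0, -1.456]
contact_force: [0.1, -0.3, -0.2]
grip_width: 36.7
finger_force: 0.0
[-0.72  0.35  1.63  0.    1.16  2.31] [-0.1 -0.3  0.3]
```

View pics/c2.png

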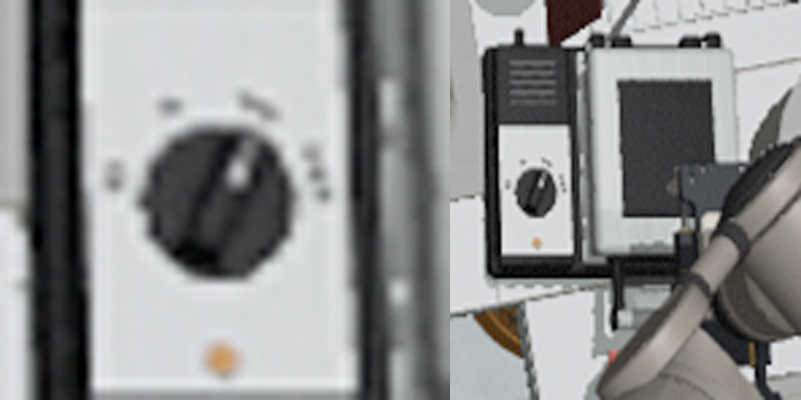

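The white line now runs (235,185)→(252,143) in the left half, aimed at the two-dot mark at (258,106). I'll check it numerically and work out the handle arc.

```bash
python3 - <<'E'
from h import *
import cv2
from scipy.optimize import minimize_scalar
g=np.load("g.npy")
for f in("top0","top2"):
    im=cv2.cvtColor(cv2.imread(f"pics/{f}.png"),cv2.COLOR_BGR2GRAY).astype(float)
    c=proj("top",world(g,[(-35,127,66)]))[0]
    vv,uu=np.mgrid[225:252,345:372]
    m=np.hypot(uu-c[0],vv-c[1])<7.2
    w=np.where(m,np.clip(im[225:252,345:372]-95,0,None),0); cen=np.array([(w*uu).sum(),(w*vv).sum()])/w.sum()
    P=ray("top",cen,90); o=world(g,[(-35,127,90)])[0]; d=P-o
    print(f,cen.round(2),"r",np.hypot(*d[:2]).round(1),"q",(1.309-(np.arctan2(d[1],d[0])-g[2])).round(3))
for th in np.radians([0,5,10,15,20,25,30]):
    p=R.from_euler("y",th).apply([-239,0,20])+[92,0,72]; print(np.degrees(th).round(),world(g,[p])[0].round(1))
E
```

```text
top0 [355.6  238.52] r 5.2 q -0.136
top2 [357.35 237.91] r 2.3 q 1.181
0.0 [ 429.3 -277.1   92. ]
5.0 [ 432.  -276.8  112.8]
10.0 [ 436.4 -276.3  133.2]
15.0 [ 442.6 -275.6  153.2]
20.0 [ 450.4 -274.7  172.5]
25.0 [ 460.  -273.6  191.1]
30.0 [ 471.1 -272.4  208.8]
```

```bash
python3 - <<'E'
from h import *
import cv2
g=np.load("g.npy")
for f in("top0","top2"):
    im=cv2.cvtColor(cv2.imread(f"pics/{f}.png"),cv2.COLOR_BGR2GRAY)
    print(im[231:248,349:366])
    S=20; best=[]
P=lambda q,r,z:proj("top",world(g,[(-35+r*np.cos(1.309-q),127+r*np.sin(1.309-q),z)]))[0].round(2)
for q in(1.05,1.65,1.745,1.85): print(q,P(q,17,90),P(q,6,90),P(q,0,66))
E
```

```text
[[217 213 186 189 214 223 223 223 224 223 211 206 151 165 210 216 216]
 [217 219 217 222 212 183 156 150 157 162 193 219 211 206 215 217 216]
 [219 222 198 165 137  95  84 113  88  52 111 154 190 215 220 217 217]
 [220 213 158  68  34  23  66 172 144  36  49  67 107 179 212 219 198]
 [207 163  92  51  29   9  40 147 159 100  49  61  53 105 199 223 172]
 [182  87  56  40  17   9  31  80 137 107  40  56  60  49 157 212 211]
 [166  55  64  57  40  10  14  45 136 116  38  57  67  60  85 200 201]
 [117  60  61  61  43  17  10  37  97  85  40  47  57  60  51 174 205]
 [ 76  59  69  63  43  22  14  21  60  64  51  45  57  61  54 130 205]
 [119  62  64  67  60  39   9  16  53  66  57  40  56  62  54 148 209]
 [163  60  66  69  68  43  11  17  35  62  61  45  46  57  59 158 209]
 [171  52  63  66  65  61  30  17  16  58  63  52  42  51  50 188 217]
 [169  53  60  62  64  66  42  18  10  47  64  53  37  48  70 198 219]
 [213 155  66  64  66  70  46  14  14  30  47  40  24  54 179 215 218]
 [221 215 154  52  61  64  62  37  19  12  21  11  19 140 206 220 217]
 [218 220 207 143  52  53  62  54  
[... 828 characters left out ...]
 69  62  55  32  56  66  54  44  51  64  63  56  57 159 208]
 [171  48  67  65  46  32  57  61  44  39  55  64  63  60  57 188 218]
 [170  55  62  56  36  37  53  56  42  52  63  66  63  55  71 196 220]
 [213 157  58  44  10  15  31  37  42  61  66  66  58  63 179 215 218]
 [222 209 143  22  16  11   5  12  51  65  62  59  41 138 206 221 218]
 [217 219 206 153  57  19  23  19  54  65  63  67 178 211 216 218 217]
 [217 218 219 215 174 108  73  51  57  76  88 179 217 221 218 216 216]]
1.05 [355.63 232.79] [356.84 236.63] [356.2  240.15]
1.65 [359.31 232.9 ] [358.14 236.67] [356.2  240.15]
1.745 [359.87 233.11] [358.34 236.74] [356.2  240.15]
1.85 [360.46 233.4 ] [358.54 236.85] [356.2  240.15]
```

Dial sits at q ≈ 1.72–1.75, on the two-dot mark. I'll descend over the handle.

```bash
python3 -m creep '0 -0.001 -0.025 0 0 0 42;0 0 -0.03 0 0 0 42;0 0 -0.025 0 0 0 42;0 0 -0.018 0 0 0 42;0 0 -0.01 0 0 0 42;0 0 -0.004 0 0 0 42;0 0 0 0 0 0 42;0 0 0 0 0 0 42'; python3 -m creep '0 0 0 0 0 0 25;0 0 0 0 0 0 15;0 0 0 0 0 0 0;0 0 0 0 0 0 0;0 0 0 0 0 0 0;0 0 0 0 0 0 0'
```

```text
time: 6.53
tool_pos: [430.3, -277.4, 92.4]
tcp_rot: [-3.141, -0.001, -1.458]
contact_force: [0.2, -0.5, 0.7]
grip_width: 38.2
finger_force: 0.0
time: 7.03
tool_pos: [429.0, -277.3, 92.1]
tcp_rot: [3.14, -0.0, -1.458]
contact_force: [-5.6, -1.5, 4.4]
grip_width: 17.1
finger_force: 30.0
```

Gripped. I'll raise the plate along the arc, tilting the tool with it (about +y of the grill).

```bash
python3 -m creep '0.001 0 0.0104 -0.005 0.0434 0 0;0.0017 0.0003 0.0104 -0.005 0.0434 0 0;0.002 0.0002 0.0102 -0.005 0.0434 0 0;0.0024 0.0003 0.0102 -0.005 0.0434 0 0;0.003 0.0003 0.01 -0.005 0.0434 0 0;0.0032 0.0004 0.01 -0.005 0.0434 0 0'
```

```text
time: 7.53
tool_pos: [442.2, -275.9, 153.3]
tcp_rot: [2.875, -0.001, -1.459]
contact_force: [-2.6, -3.3, -4.0]
grip_width: 17.4
finger_force: 30.0
```

```bash
python3 -m creep '0.0038 0.0004 0.0097 -0.005 0.0434 0 0;0.004 0.0005 0.0096 -0.005 0.0434 0 0;0.0046 0.0005 0.0094 -0.005 0.0434 0 0;0.005 0.0006 0.0092 -0.005 0.0434 0 0;0.0054 0.0006 0.009 -0.005 0.0434 0 0;0.0057 0.0006 0.0087 -0.005 0.0434 0 0;0 0 0 0 0 0 0;0 0 0 0 0 0 0'; python3 - <<'E'
from plant import viewer,readout
import cv2
ims=[cv2.cvtColor(viewer.capture(n),cv2.COLOR_RGB2BGR)[150:310,270:460] for n in("scene","top")]
cv2.imwrite("pics/c3.png",cv2.hconcat([cv2.resize(i,None,fx=2.1,fy=2.1,interpolation=cv2.INTER_CUBIC) for i in ims]))
print(readout.get_obs())
E
```

```text
time: 8.2
tool_pos: [470.6, -273.0, 208.7]
tcp_rot: [2.613, -0.002, -1.458]
contact_force: [-5.8, -3.8, 1.7]
grip_width: 16.9
finger_force: 30.0
{'time': 8.3, 'joint_positions': array([-0.50522882,  0.67241455,  1.1843956 , -0.3004972 ,  1.72023677,
        2.54574366]), 'dq': array([-0.00126845, -0.00319775,  0.00548738,  0.0054121 , -0.00576419,
       -0.00036161]), 'tau': array([  3.07937041, -57.40345359, -23.97932768,   0.06283734,
         1.2223411 ,   0.06942305]), 'tool_pos': array([ 470.49064549, -273.0309536 ,  208.5738396 ]), 'tcp_rot': array([ 2.61429298e+00, -1.89516899e-03, -1.45850612e+00]), 'contact_force': array([-4.30143001, -3.958562  ,  0.40516128]), 'moment': array([-0.21783854,  0.38448712,  0.27419728]), 'finger_force': 29.961200058460236, 'grip_width': 17.262010994651455}
```

View pics/c3.png

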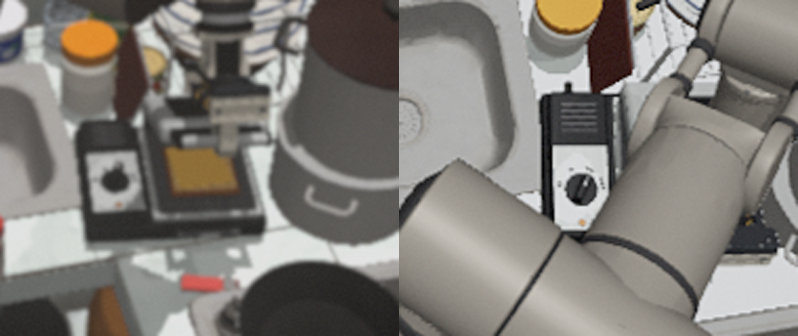

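The plate is open with the toast visible, the gripper is on the handle, and the dial still points at two dots. I'll check that it stays steady.

```bash
python3 -m creep '0 0 0 0 0 0 0;0 0 0 0 0 0 0;0 0 0 0 0 0 0;0 0 0 0 0 0 0;0 0 0 0 0 0 0;0 0 0 0 0 0 0;0 0 0 0 0 0 0;0 0 0 0 0 0 0' && python3 - <<'E'
from plant import readout,order
o=readout.get_obs(); print(o["tool_pos"],o["finger_force"])
if abs(o["tool_pos"][2]-208.6)<1 and o["finger_force"]>20: print(order.close_job())
E
```

```text
time: 8.97
tool_pos: [470.5, -273.0, 208.5]
tcp_rot: [2.615, -0.002, -1.459]
contact_force: [-5.5, -4.2, 0.1]
grip_width: 17.2
finger_force: 30.0
[ 470.47557619 -273.02016855  208.52972486] 29.96125817298889
the job is handed in; nothing more can be done
None
```

I turned the dial to the two-dot mark with the plate still down, then raised the plate to about 30°, where the gripper is holding it steady. I handed the job in at about 9 s; both angles are my own estimates from the pictures and the tool height, and no verdict came back.

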